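Test the lid interlock switch of an open instrument steriliser

TASK

The steriliser's lid is off so that its interlock can be tested: slide the clear guard all the way off the roller lever switch, press the blue roller down just until the switch clicks and keep it there for about a second without forcing it into overtravel. Then let the lever spring back up and slide the guard fully home over it again. Leave the bottle, the steel drum and the jar where they are.

Things in the scene. Friction and masses are not known exactly. Their poses are not given: they have to be found in the camera images.
- steriliser: White table-top instrument steriliser without lid, fixed, 240 mm (its x) by 300 (y) by 90 high; origin at the centre of its underside, z up. Its part nearest the robot (x -120 to -30 mm) is a flat white deck, 90 mm above the counter, with switch, guard and gauge in a row along y at x = -75 mm; the +x part is an open steel well.
- pivot (a point): Pivot of the switch lever, 30 mm above the deck, at x -75, y -90 mm on the steriliser, beside a black switch block 24 mm high (y -132 to -87 mm). From here the steel lever, 60 mm long, points along the steriliser's +y and a little up, with the blue roller at its end.
- roller_top (a point): Highest point of the blue roller with the lever at rest (then 51 mm above the deck); fixed to the lever, it moves down with it. The roller is 18 mm in diameter and 14 mm wide, its axis along the steriliser's x. At the start the guard lies over it.
- lever (a joint): Switch lever angle, rad: 0 at rest (springs back by itself), grows as the roller is pressed; 0.01 rad is 0.6 mm at the roller. Clicks at 0.20 (12 mm down, lever level) and stays clicked beyond; harmful overtravel from 0.32 (19 mm). No jerk at the click: the roller pushes back 2 N at first touch, 3.5 N at the click, 4.5 N at 0.32, so judge by travel, this angle or the gauge.
- gauge (a point): Centre of the round travel gauge, 44 mm wide, flat on the deck. Its black pointer turns with the lever, five times as far, clockwise from above, from the steriliser's -y: over the grey band before the click, green once clicked, red in overtravel.
- guard (a joint): Travel of the clear sliding guard along the steriliser's +y, m: 0 closed (centred over the roller), 0.09 fully open at its stop, roller free. It slides on two rails with about 2 N of friction and stays where it is left; rigid stops at both ends.
- guard_tab (a point): Centre of the top edge of the yellow push tab on the guard, 82 mm above the deck. The tab stands 18 mm up from the middle of the guard's flat clear roof, 34 mm wide along the steriliser's x, 6 mm thick along its y; push either face sideways. The roof is 66 (x) by 60 mm (y), its top 64 mm above the deck; clear side walls reach down to yellow runners.
- syrup: Amber bottle with black cap, 64 mm diameter, 170 mm tall, standing to the steriliser's -y side; origin under its centre. Leave alone.
- drum: Lidded stainless steel drum, 106 mm diameter, 115 mm tall with its handle, standing to the steriliser's +y side; origin under its centre. Leave alone.
- jar: Small white jar with blue cap, 48 mm diameter, 50 mm tall, standing in front (-x) of the steriliser; origin under its centre. Leave alone.

How it is judged:
On the way, in this order (a step that is already met when the one before it is completed fails the run):
1. the guard is slid off the roller to its open end (within 12 mm of the stop) (value of joint guard above 0.078 m), for 0.2 s.
2. with the guard still open, the roller is pressed past the click (0.20 rad), short of overtravel (0.32 rad), and kept there for half a second (value of joint lever between 0.2 and 0.32 rad and value of joint guard above 0.07 m), for 0.5 s.
3. the lever is back up and the guard is fully home over the roller (within 7 mm) (value of joint lever below 0.05 rad and value of joint guard below 0.007 m), for 0.2 s.
At the end, for the whole second after the job is handed in: The guard is closed to within 7 mm of its home stop, the lever is sprung back up (below 0.05 rad), and the bystanders stand still where they were (all of step 3 and linear speed of each of drum, syrup, jar below 0.02 m/s); the robot touches nothing.
It fails at once if the lever is pressed into overtravel (0.32 rad or more) (value of joint lever above 0.32 rad).
It fails at once if the bottle, drum or jar is moved more than 20 mm or tipped over (distance of any of syrup, drum, jar from where it was at the start of the episode above 0.02 m or angle between any of syrup, drum, jar's own z axis and vertical above 0.5 rad).
It also fails if it takes over 61 s, if anything falls off the work surface, if the arm or the gripper's body presses on something with over 40 N, if the wrist force passes 120 N, or if a joint passes its speed limit or range.

ROBOT

A 7-joint arm with a two-finger parallel gripper is mounted at the origin on the work surface. World frame = base frame: x ahead of the robot, y to its left, z up, the work surface at z = 0. Lengths are in m, angles in rad, forces in N, time in s.
With the tool pointing down it reaches from about 0.4 to 0.85 m from the base axis. Payload 10.4 kg.
Tool frame: the origin (TCP) lies at the centre of the arm's flange, where the gripper is bolted on; the fingertips stand 173 mm ahead of it and the grasp point (between the pads) lies 155 mm ahead of it; z points along the fingers, y is the line along which they close (so a half turn about z gives the same grasp; the last joint's range is limited). The gripper opens to 85 mm and grips with 20 to 120 N. Pads are 22 mm wide; open, the fingers measure 114 mm over their backs; the gripper's body (76 mm by 85 mm) begins 54 mm behind the grasp point. The pads swing forward as they close: fully open they stand 13 mm farther back than shut.
Start: joints at [1.155, 0.332, -0.065, 1.46, 0.022, 1.35, -0.088], TCP at [0.239, -0.577, 0.405] pointing down, gripper open.
Joint ranges: [-2.6, 2.6], [-0.5, 2.12], [-1.47, 1.34], [0.16, 2.42], [-1.27, 4.41], [0.06, 2.06], [-2.6, 2.6]. Speed limits (rad/s): [2.22, 2.22, 2.79, 2.79, 3.14, 3.14, 3.14].

INTERFACE

Orientations are given as a 3x3 rotation matrix whose columns are the frame's x, y, z axes.
In Python, from bench import bot gives the robot as it stands.
- The arm moves only by the tool move_arm, never from a script. Its arguments are lists of equal length, an entry for each row: "hand": the closure, from -1 (fully open) to 1 (shut), so that 0 is half open; "linear": the shift along the tool's x, y, z in mm, a list of three; "twist": the turn, a rotation vector about the tool's x, y, z in degrees, a list of three. In form: {"hand": [hand, ...], "linear": [[tx, ty, tz], ...], "twist": [[wx, wy, wz], ...]}. A call has 1 to 5 rows; each row is the pose to reach, as a shift and turn from the pose commanded when the call began, along the tool's axes at that moment; what a row does not reach only later rows make up. A row lasts 1/12 s, in which the tool goes at most 41.7 mm and 7.16 degrees, less where a joint would pass 70% of its speed; a pose out of reach is approached as far as the arm can. A call with a gripper value outside its range is refused whole. The fingers move at their own pace and stop on an object; the grip force is fixed at half the most. Time passes only in rows, so rows that repeat a pose let the fingers close. It gives the time, the measured TCP pose, the force, the opening and the grip force at its end, in the units of the state.
- bot.get_obs(): the state, without advancing time (a new reading comes with each control period).
- bot.get_image(name): name is "side" or "top"; returns (picture, depth): 420x560x3 uint8, red, green, blue; 420x560 float32, m along the optical axis (not along the pixel's ray), 0 where there is no reading.
- bot.camera_info(name): a dict with "vfov" (degrees; the focal length in pixels is half the picture's height over the tangent of half this angle, whatever the lens; pixels are square), "cx", "cy" (the principal point, pixels), "pose" (4x4, takes a point from camera to world coordinates). Camera axes: x right, y up, looking along -z (the intrinsics and any distortion apply to the point x, -y, -z); pixel columns grow to the right and rows downward; lengths in m; the calibration is good to about 2 mm. A picture is of the moment at which its call begins. camera_info takes no time and is no camera call.
- bot.job_done(): hands the job in; it is judged then, once.
Trained networks look in the newest picture that a camera, given by its name, has taken for a name from the list of things; names that differ only in an ending like _2 or _b are one class to them, and where a whole thing is asked for, a point or a joint stands for the part that bears it (a point fixed in the world has none). Each returns a list of dicts, best first, with "p" (0 to 1); they miss things now and then, are a little off and sometimes report something else, mostly with a low value. They report only what shows in the picture. A call takes as long as a camera call.
- bot.masks_of(camera, name): "mask" (420x560 bool, what is visible of it) and "at" ([column, row] in pixels, amid what is visible of it).
The state is a dict: "time": time; "joints": joint angles; "joint_velocities": joint speeds; "joint_torque": joint torques, N m; "tool_pos": TCP position; "tcp_rot": TCP orientation; "contact_force": force on the tool from outside, world axes, zero at the start; "moment": the same for the moment, N m; "grip_width": finger opening in m; "gripper_force": force on a finger pad.
Only numpy, scipy, OpenCV 4.12 (cv2) and the standard library are available. Lean on these libraries where they do the work, as an engineer would, in place of code of your own. Each camera call takes 0.05 s, during which the arm holds its last target. There are 200 camera calls.

## Working session

There is one attempt and no reset: what is moved stays moved. The work goes in short steps, Python scripts to look and compute and a tool call to move; the robot and the scene stay as the last step left them, time stands still between calls to the robot, and variables do not carry over. Pictures are saved under pics/ and viewed, at most 10 in all, crops included, and the job is handed in when it is done.

Besides the shell and the picture viewer there is one more tool, called after "Request:" by a JSON object that holds its "name" and its "arguments". move_arm: Moves the arm, as the interface text tells. Its arguments: {"type":"object","properties":{"hand":{"type":"array"},"linear":{"type":"array"},"twist":{"type":"array"}},"required":["hand","linear","twist"]}

```bash
mkdir -p pics; cat > h.py <<'E'
import numpy as np, cv2
from bench import bot
def look(c):
    im,d=bot.get_image(c); return im,d,bot.camera_info(c)
def px2w(i,u,v,z):
    f=210/np.tan(np.radians(i['vfov'])/2)
    u,v,z=map(np.asarray,(u,v,z))
    p=np.stack([(u-i['cx'])/f*z,-(v-i['cy'])/f*z,-z],-1)
    P=np.array(i['pose']); return p@P[:3,:3].T+P[:3,3]
def w2px(i,w):
    f=210/np.tan(np.radians(i['vfov'])/2);P=np.array(i['pose'])
    p=(np.asarray(w)-P[:3,3])@P[:3,:3]
    return i['cx']+f*p[...,0]/-p[...,2], i['cy']-f*p[...,1]/-p[...,2]
E
python3 - <<'E'
from h import *
np.set_printoptions(precision=3,suppress=True)
o=bot.get_obs();print(o['tool_pos'],o['tcp_rot'],o['time'])
for c in('top','side'):
    im,d,i=look(c); cv2.imwrite(f'pics/{c}0.png',im[...,::-1]); print(c,{k:v for k,v in i.items() if k!='pose'}); print(np.array(i['pose']))
    for n in('steriliser','guard_tab','gauge','pivot','guard','syrup','drum','jar'):
        for r in bot.masks_of(c,n)[:1]:
            m=r['mask']&(d>0); v,u=np.nonzero(m)
            w=px2w(i,u,v,d[m]); print(n,round(r['p'],2),r['at'],m.sum(),np.median(w,0),np.percentile(w,[2,98],axis=0).ravel())
E
```

```text
[ 0.239 -0.577  0.404] [[ 0.924  0.383 -0.001]
 [ 0.383 -0.924  0.001]
 [-0.    -0.001 -1.   ]] 0.0
top {'vfov': 46.86671943828657, 'cx': 271.172623203343, 'cy': 204.97371294629602}
[[-0.004  0.99  -0.14   0.408]
 [-1.    -0.006 -0.009  0.002]
 [-0.01   0.14   0.99   1.163]
 [ 0.     0.     0.     1.   ]]
steriliser 0.83 [233.5, 176.1] 14188 [0.633 0.094 0.06 ] [ 0.509 -0.05   0.033  0.746  0.239  0.157]
guard_tab 0.84 [247.3, 206.1] 974 [0.55  0.064 0.156] [0.52  0.037 0.104 0.585 0.093 0.174]
gauge 0.98 [233.0, 176.6] 14265 [0.632 0.094 0.061] [ 0.509 -0.05   0.033  0.746  0.239  0.157]
pivot 0.89 [235.3, 174.2] 14195 [0.633 0.094 0.062] [ 0.509 -0.05   0.033  0.746  0.239  0.157]
guard 0.66 [203.3, 250.9] 349 [0.465 0.169 0.05 ] [0.444 0.151 0.015 0.487 0.192 0.056]
syrup 0.64 [335.8, 211.2] 806 [ 0.538 -0.13   0.118] [ 0.514 -0.165  0.009  0.573 -0.107  0.174]
drum 0.59 [137.8, 194.4] 2066 [0.58  0.307 0.099] [0.536 0.265 0.009 0.631 0.361 0.114]
side {'vfov': 52.849918210059926, 'cx': 275.56348849500625, 'cy': 211.1772973423324}
[[-0.929  0.191 -0.319  0.326]
 [-0.371 -0.456  0.809  0.636]
 [ 0.009  0.869  0.494  0.509]
 [ 0.     0.     0.     1.   ]]
steriliser 0.94 [229.4, 271.1] 20089 [0.592 0.141 0.07 ] [ 0.508 -0.046  0.01   0.746  0.249  0.152]
guard_tab 0.79 [270.4, 223.7] 1564 [0.548 0.074 0.15 ] [0.519 0.038 0.091 0.588 0.098 0.169]
gauge 0.58 [229.4, 275.4] 20422 [0.592 0.141 0.069] [ 0.508 -0.046  0.008  0.746  0.25   0.152]
pivot 0.6 [227.6, 275.1] 20458 [0.592 0.141 0.069] [ 0.508 -0.046  0.008  0.746  0.25   0.152]
guard 0.93 [275.4, 222.6] 1682 [0.549 0.072 0.147] [ 0.519 -0.035  0.087  0.639  0.098  0.169]
syrup 0.76 [313.5, 200.2] 1424 [ 0.537 -0.117  0.098] [ 0.515 -0.138  0.011  0.57  -0.103  0.168]
jar 0.72 [300.4, 332.7] 1107 [0.463 0.19  0.038] [0.444 0.161 0.002 0.486 0.2   0.049]
```

```bash
python3 - <<'E'
from h import *
np.set_printoptions(precision=4,suppress=True)
P=[]
for c in('top','side'):
    im,d,i=look(c)
    x0,y0,x1,y1=(110,110,360,300) if c=='top' else (120,140,400,350)
    cv2.imwrite(f'pics/{c}1.png',cv2.resize(im[y0:y1,x0:x1,::-1],None,fx=2.8,fy=2.8,interpolation=cv2.INTER_CUBIC))
    v,u=np.nonzero(d>0); w=px2w(i,u,v,d[v,u]); col=im[v,u].astype(int)
    deck=(abs(w[:,2]-.09)<.006)&(w[:,0]>.49)&(w[:,0]<.78)&(w[:,1]>-.09)&(w[:,1]<.27)&(col.min(1)>120)
    print(c,deck.sum(),cv2.minAreaRect(w[deck][:,:2].astype(np.float32)*1000),np.median(w[deck][:,2]))
    h=cv2.cvtColor(im,cv2.COLOR_RGB2HSV)[v,u]
    yel=(h[:,0]>18)&(h[:,0]<35)&(h[:,1]>120)&(w[:,0]>.5)&(w[:,0]<.62)&(w[:,1]>0)&(w[:,1]<.15)
    t=yel&(w[:,2]>.158); r=yel&(w[:,2]<.13)
    for n,m in(('tab',t),('runner',r)):
        if m.sum(): print(n,m.sum(),w[m].mean(0),cv2.minAreaRect(w[m][:,:2].astype(np.float32)*1000),np.percentile(w[m][:,2],[5,50,95]))
E
```

```text
top 4840 ((629.1465454101562, 107.25926208496094), (241.39268493652344, 326.641357421875), 1.008866548538208) 0.09125191505615193
tab 53 [0.5563 0.0649 0.1713] ((553.5830688476562, 66.12074279785156), (67.3506851196289, 37.53456115722656), 7.807064056396484) [0.1581 0.1732 0.1753]
runner 16 [0.519  0.0704 0.1002] ((518.921875, 65.20111083984375), (1.5720680952072144, 53.063968658447266), 2.3052616119384766) [0.0979 0.0998 0.103 ]
side 5687 ((630.060302734375, 108.31604766845703), (242.03469848632812, 324.63214111328125), 1.1170717477798462) 0.08786027333579072
tab 157 [0.5541 0.0697 0.1651] ((554.9005126953125, 68.43856811523438), (32.85225296020508, 8.664345741271973), 3.219590187072754) [0.159  0.1652 0.1701]
runner 145 [0.5546 0.0703 0.0956] ((558.6296997070312, 68.14945983886719), (80.41365051269531, 60.756893157958984), 1.850302815437317) [0.0918 0.0959 0.0983]
```

View pics/top1.png

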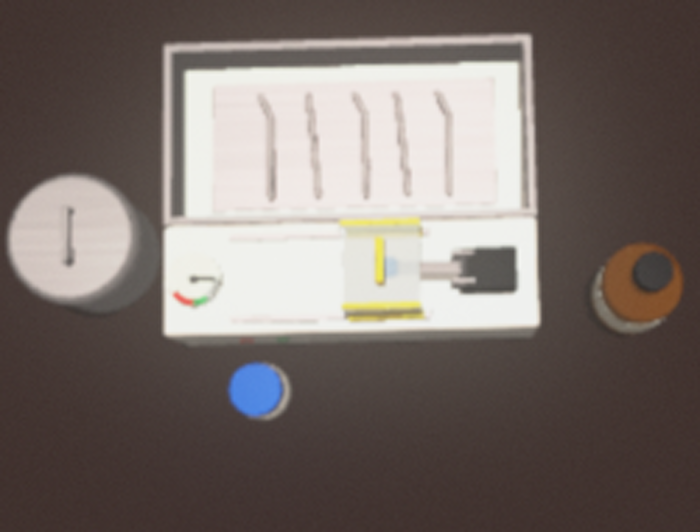

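View pics/side1.png

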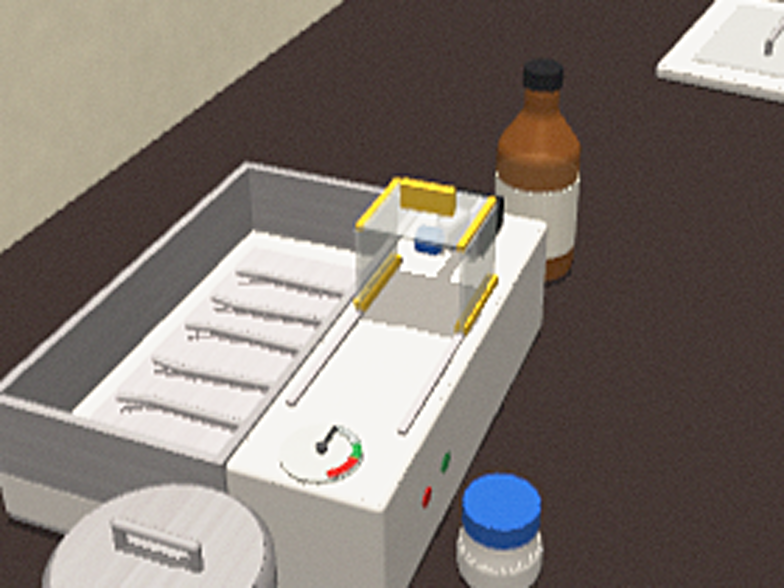

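The top view shows the guard closed, with the tab at crop pixel (381,260), the roller just right of it and the pointer on grey. The side view agrees. The steriliser's yaw is about +2°, the tab is near (0.555, 0.068, 0.172), and the centre implied by that is (0.63, 0.10), which fits its outline. I'll approach with shut fingers.

Request:
{"name": "move_arm", "arguments": {"hand": [1,1,1,1,1], "linear": [[154,-127,0],[154,-127,0],[154,-127,0],[154,-127,0],[154,-127,0]], "twist": [[0,0,0],[0,0,0],[0,0,0],[0,0,0],[0,0,0]]}}

```text
time: 1.42
tool_pos: [0.3343, -0.3981, 0.4049]
tcp_rot: [[0.923, 0.385, 0.001], [0.385, -0.923, -0.0], [0.0, 0.0, -1.0]]
contact_force: [0.8, 0.1, 0.9]
grip_width: 0.0252
gripper_force: 0.0
```

Request:
{"name": "move_arm", "arguments": {"hand": [1,1,1,1,1], "linear": [[154,-127,0],[154,-127,0],[154,-127,0],[154,-127,0],[154,-127,0]], "twist": [[0,0,0],[0,0,0],[0,0,0],[0,0,0],[0,0,0]]}}

```text
time: 1.83
tool_pos: [0.4276, -0.2216, 0.4051]
tcp_rot: [[0.923, 0.385, 0.001], [0.385, -0.923, -0.0], [0.001, 0.001, -1.0]]
contact_force: [0.7, 0.6, -0.0]
grip_width: 0.0002
gripper_force: 0.0
```

Request:
{"name": "move_arm", "arguments": {"hand": [1,1,1,1,1], "linear": [[154,-127,0],[154,-127,0],[154,-127,0],[154,-127,0],[154,-127,0]], "twist": [[0,0,0],[0,0,0],[0,0,0],[0,0,20.5],[0,0,20.5]]}}

```text
time: 2.25
tool_pos: [0.5185, -0.0511, 0.405]
tcp_rot: [[0.985, 0.174, 0.001], [0.174, -0.985, -0.0], [0.001, 0.0, -1.0]]
contact_force: [0.4, -0.4, -0.7]
grip_width: 0.0001
gripper_force: 0.0
```

Request:
{"name": "move_arm", "arguments": {"hand": [1,1,1,1,1], "linear": [[46,-65,0],[46,-65,0],[46,-65,0],[46,-65,0],[46,-65,0]], "twist": [[0,0,6.2],[0,0,6.2],[0,0,6.2],[0,0,6.2],[0,0,6.2]]}}

```text
time: 2.67
tool_pos: [0.5517, 0.0187, 0.4045]
tcp_rot: [[0.997, 0.071, -0.0], [0.071, -0.997, -0.0], [-0.0, 0.0, -1.0]]
contact_force: [0.3, -0.1, 0.2]
grip_width: -0.0002
gripper_force: 0.0
```

```bash
python3 - <<'E'
from h import *
np.set_printoptions(precision=4,suppress=True)
o=bot.get_obs();print(o['tool_pos'],o['tcp_rot'])
im,d,i=look('side')
cv2.imwrite('pics/side2.png',cv2.resize(im[90:350,120:400,::-1],None,fx=2.3,fy=2.3,interpolation=cv2.INTER_CUBIC))
v,u=np.nonzero(d>0);w=px2w(i,u,v,d[v,u])
t=np.array(o['tool_pos'])
m=(abs(w[:,:2]-t[:2])<.07).all(1)&(w[:,2]>.2)&(w[:,2]<.26)
print(m.sum(),w[m].min(0),w[m].max(0))
m&=w[:,2]<.25;print(w[m].min(0),w[m].max(0))
E
```

```text
[0.5517 0.0187 0.4045] [[ 0.9975  0.0707 -0.0004]
 [ 0.0707 -0.9975 -0.0005]
 [-0.0005  0.0004 -1.    ]]
242 [0.54   0.0108 0.2291] [0.563  0.0361 0.2599]
[0.5402 0.0139 0.2291] [0.563  0.0361 0.25  ]
```

View pics/side2.png

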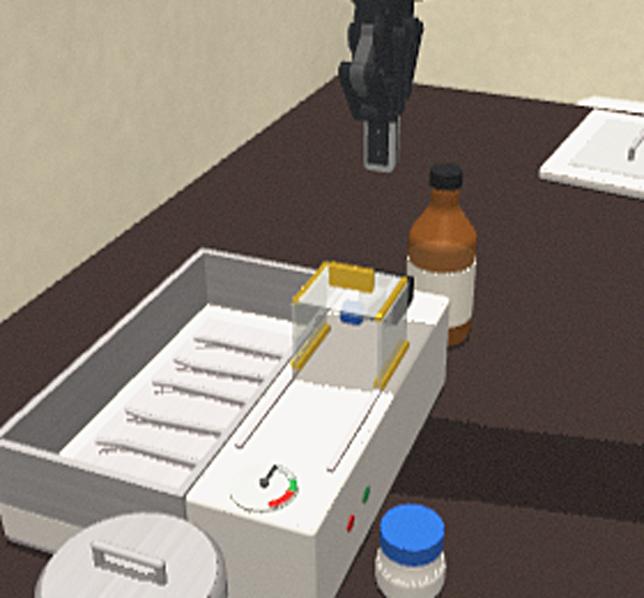

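The closed fingers hang clear on the tab's -y side at pixel (380,165), and the guard is untouched. I'll lower them beside the tab.

Request:
{"name": "move_arm", "arguments": {"hand": [1,1,1,1,1], "linear": [[0,0,35],[0,0,60],[0,0,70],[0,0,70],[0,0,70]], "twist": [[0,0,0],[0,0,0],[0,0,0],[0,0,0],[0,0,0]]}}

```text
time: 3.13
tool_pos: [0.5518, 0.0181, 0.3354]
tcp_rot: [[0.998, 0.069, 0.0], [0.069, -0.998, -0.0], [0.0, 0.0, -1.0]]
contact_force: [0.3, 0.2, -0.2]
grip_width: -0.0001
gripper_force: 0.0
```

Request:
{"name": "move_arm", "arguments": {"hand": [1,1,1,1,1], "linear": [[0,-10,0],[0,-20,0],[0,-30,0],[0,-40,0],[0,-40,0]], "twist": [[0,0,0],[0,0,0],[0,0,0],[0,0,0],[0,0,0]]}}

```text
time: 3.55
tool_pos: [0.5488, 0.0618, 0.3356]
tcp_rot: [[0.997, 0.074, 0.002], [0.074, -0.997, 0.001], [0.002, -0.001, -1.0]]
contact_force: [-0.0, -0.5, 0.5]
grip_width: -0.0
gripper_force: 0.0
```

```bash
cat >> h.py <<'E'
def tab(c='side'):
    im,d,i=look(c); v,u=np.nonzero(d>0); w=px2w(i,u,v,d[v,u]); h=cv2.cvtColor(im,cv2.COLOR_RGB2HSV)[v,u]
    b=(h[:,0]>18)&(h[:,0]<35)&(h[:,1]>120)&(w[:,0]>.5)&(w[:,0]<.61)&(w[:,1]>0)&(w[:,1]<.25)
    for n,m in(('tab',b&(w[:,2]>.156)),('runner',b&(w[:,2]<.13))):
        print(n,m.sum(),w[m].mean(0) if m.any() else '',np.percentile(w[m],[3,97],axis=0).ravel() if m.any() else '')
    return im,d,i
E
python3 - <<'E'
from h import *
np.set_printoptions(precision=4,suppress=True)
o=bot.get_obs();print(o['tool_pos'],o['contact_force'])
im,d,i=tab()
cv2.imwrite('pics/side3.png',cv2.resize(im[140:350,120:400,::-1],None,fx=2.3,fy=2.3,interpolation=cv2.INTER_CUBIC))
E
```

```text
[0.5488 0.0618 0.3356] [-0.0277 -0.5112  0.4832]
tab 185 [0.5542 0.0809 0.1645] [0.5386 0.0755 0.1567 0.5709 0.0834 0.1706]
runner 149 [0.553  0.0829 0.0955] [0.5182 0.0498 0.0911 0.5874 0.1088 0.0983]
```

View pics/side3.png

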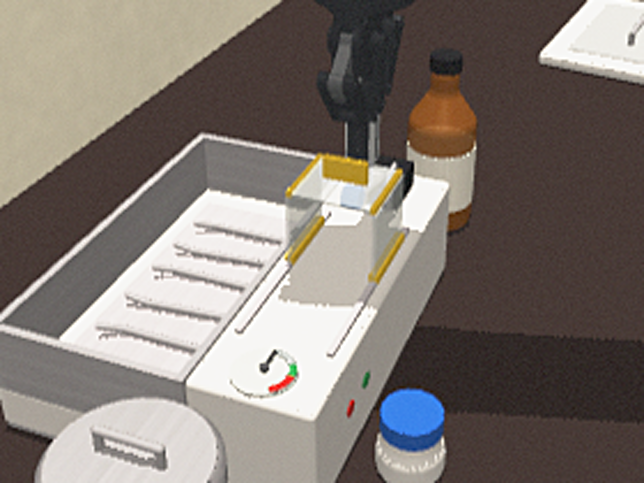

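The guard has followed about 12 mm, with the tab now at pixel (345,170) against the fingers. I'll push on.

Request:
{"name": "move_arm", "arguments": {"hand": [1,1,1,1,1], "linear": [[2,-12,0],[3,-24,0],[4,-36,0],[5,-46,0],[5,-50,0]], "twist": [[0,0,0],[0,0,0],[0,0,0],[0,0,0],[0,0,0]]}}

```text
time: 4.02
tool_pos: [0.5501, 0.1115, 0.3346]
tcp_rot: [[0.997, 0.073, -0.0], [0.073, -0.997, 0.001], [-0.0, -0.001, -1.0]]
contact_force: [-0.7, -1.9, 0.6]
grip_width: 0.0001
gripper_force: 1.0
```

Request:
{"name": "move_arm", "arguments": {"hand": [1,1,1,1,1], "linear": [[0,-8,0],[1,-16,0],[1,-21,0],[1,-24,0],[1,-24,0]], "twist": [[0,0,0],[0,0,0],[0,0,0],[0,0,0],[0,0,0]]}}

```text
time: 4.43
tool_pos: [0.5497, 0.1338, 0.3347]
tcp_rot: [[0.997, 0.071, 0.0], [0.071, -0.997, 0.0], [0.0, -0.0, -1.0]]
contact_force: [0.4, -0.7, -0.3]
grip_width: 0.0001
gripper_force: 0.0
```

```bash
python3 - <<'E'
from h import *
np.set_printoptions(precision=4,suppress=True)
o=bot.get_obs();print(o['tool_pos'],o['contact_force'])
tab()
E
```

```text
[0.5497 0.1338 0.3347] [ 0.3566 -0.6651 -0.2762]
tab 217 [0.5522 0.1528 0.1647] [0.537  0.1473 0.1569 0.5688 0.1555 0.1706]
runner 181 [0.5527 0.1547 0.0955] [0.5168 0.1223 0.0911 0.5861 0.1811 0.0987]
```

Request:
{"name": "move_arm", "arguments": {"hand": [1,1,1,1], "linear": [[0,-3,0],[0,-5,0],[0,-6,0],[0,-6,0]], "twist": [[0,0,0],[0,0,0],[0,0,0],[0,0,0]]}}

```text
time: 4.82
tool_pos: [0.5495, 0.1383, 0.3347]
tcp_rot: [[0.998, 0.069, 0.0], [0.069, -0.998, -0.001], [0.0, 0.001, -1.0]]
contact_force: [0.9, -2.8, 0.4]
grip_width: 0.0002
gripper_force: 1.8
```

Request:
{"name": "move_arm", "arguments": {"hand": [1,1,1,1,1], "linear": [[0,20,0],[0,20,-30],[0,30,-60],[0,50,-70],[0,50,-70]], "twist": [[0,0,0],[0,0,0],[0,0,0],[0,0,0],[0,0,0]]}}

```text
time: 5.23
tool_pos: [0.5538, 0.0864, 0.4078]
tcp_rot: [[0.998, 0.067, 0.005], [0.067, -0.998, -0.001], [0.005, 0.001, -1.0]]
contact_force: [1.1, -0.2, -0.5]
grip_width: 0.0001
gripper_force: 0.0
```

```bash
python3 - <<'E'
from h import *
np.set_printoptions(precision=4,suppress=True)
o=bot.get_obs();print(o['tool_pos'],o['contact_force'])
for c in('side','top'):
    im,d,i=tab(c); v,u=np.nonzero(d>0); w=px2w(i,u,v,d[v,u]); h=cv2.cvtColor(im,cv2.COLOR_RGB2HSV)[v,u]
    b=(h[:,0]>95)&(h[:,0]<130)&(h[:,1]>90)&(w[:,0]>.52)&(w[:,0]<.60)&(w[:,1]>.03)&(w[:,1]<.12)&(w[:,2]>.1)
    print(c,'roller',b.sum(), w[b].mean(0),np.percentile(w[b],[2,50,98],axis=0))
    k=(w[:,0]>.5)&(w[:,0]<.59)&(w[:,1]>-.05)&(w[:,1]<.03)&(abs(w[:,2]-.09)<.01)
    print('deck z',np.median(w[k][:,2]))
    if c=='side':cv2.imwrite('pics/side4.png',cv2.resize(im[140:350,120:400,::-1],None,fx=2.8,fy=2.8,interpolation=cv2.INTER_CUBIC))
E
```

```text
[0.5538 0.0864 0.4078] [ 1.1066 -0.1982 -0.4983]
tab 214 [0.5525 0.1568 0.1643] [0.537  0.1529 0.1564 0.5689 0.1592 0.1705]
runner 182 [0.5524 0.158  0.0955] [0.5166 0.1264 0.0914 0.5855 0.1844 0.0986]
side roller 94 [0.5537 0.0686 0.1404] [[0.5477 0.0552 0.1258]
 [0.5528 0.0701 0.1345]
 [0.5613 0.0747 0.3142]]
deck z 0.08797222567520413
tab 0  
runner 0  <stdin>:7: RuntimeWarning: Mean of empty slice.
  ret = um.true_divide(
Traceback (most recent call last):
IndexError: index -1 is out of bounds for axis 0 with size 0
```

View pics/side4.png

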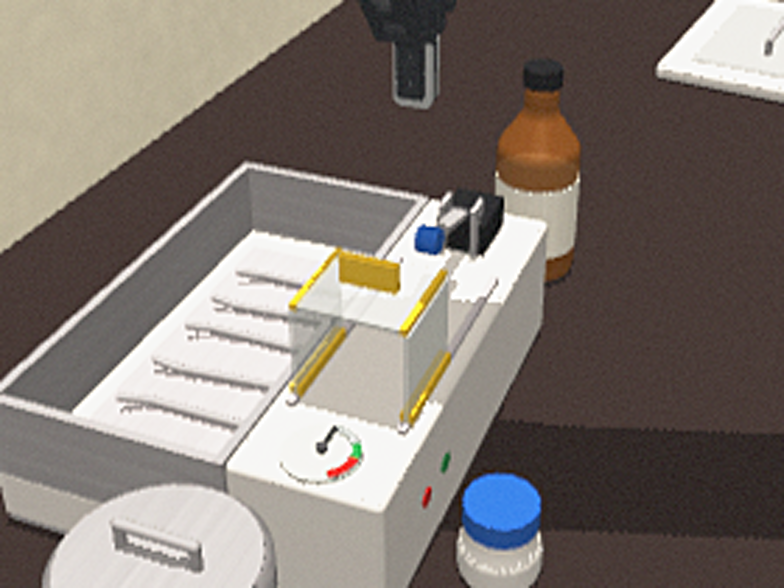

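The guard is open with the tab at pixel (370,272). The roller is free at (430,240), near (0.553, 0.066), and the pointer is at rest. I'll move over the roller.

Request:
{"name": "move_arm", "arguments": {"hand": [1,1,1,1,1], "linear": [[1,20,0],[1,20,30],[1,20,60],[1,20,80],[1,20,80]], "twist": [[0,0,0],[0,0,0],[0,0,0],[0,0,0],[0,0,0]]}}

```text
time: 5.75
tool_pos: [0.5534, 0.0698, 0.3195]
tcp_rot: [[0.997, 0.072, -0.008], [0.072, -0.997, 0.0], [-0.008, -0.001, -1.0]]
contact_force: [-1.2, -0.6, -0.2]
grip_width: 0.0001
gripper_force: 0.0
```

Request:
{"name": "move_arm", "arguments": {"hand": [1,1,1,1], "linear": [[0,0,4],[0,0,8],[0,0,10],[0,0,10]], "twist": [[0,0,0],[0,0,0],[0,0,0],[0,0,0]]}}

```text
time: 6.08
tool_pos: [0.5553, 0.0695, 0.3152]
tcp_rot: [[0.998, 0.07, 0.001], [0.07, -0.998, -0.0], [0.001, 0.0, -1.0]]
contact_force: [0.1, 0.4, -0.5]
grip_width: 0.0001
gripper_force: 0.0
```

```bash
cat >> h.py <<'E'
def gauge(c='top',name='pics/g.png'):
    im,d,i=look(c); o=bot.get_obs(); print(o['time'],o['tool_pos'],o['contact_force'])
    # rectified plan view of the gauge: 0.25 mm/px, right = -y, up = +x of steriliser
    a=np.radians(1.4); R=np.array([[np.cos(a),-np.sin(a)],[np.sin(a),np.cos(a)]])
    g=np.array([(x,y) for x in(-30,30) for y in(-30,30)])/1000.
    w=np.array([[.629,.099]])+(np.array([[-.075,.115]])+g)@R.T
    u,v=w2px(i,np.c_[w,np.full(4,.0905)])
    dst=np.float32([[(30-y*1000)*5,(30-x*1000)*5] for x,y in g])
    H=cv2.getPerspectiveTransform(np.float32(np.c_[u,v]),dst)
    cv2.imwrite(name,np.hstack([cv2.warpPerspective(im,H,(300,300),flags=cv2.INTER_CUBIC)[...,::-1],cv2.resize(im[190:290,230:330,::-1] if c=='side' else im[150:250,200:300,::-1],(300,300))]))
E
python3 - <<'E'
from h import *
np.set_printoptions(precision=4,suppress=True)
gauge('side','pics/g1.png')
E
```

```text
6.1333 [0.5554 0.0694 0.3154] [-0.2154 -0.648   1.0309]
```

View pics/g1.png

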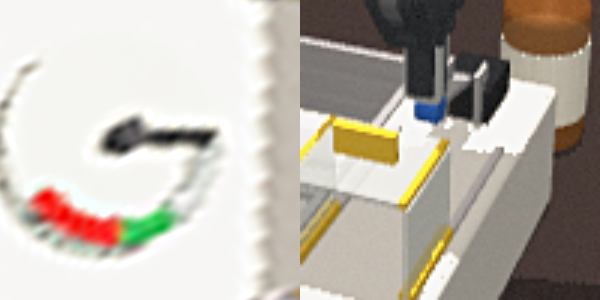

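The pointer is still at rest, pointing right with its tip at (210,133), and the fingertips are just above the roller. I'll press in stages and read the gauge after each.

Request:
{"name": "move_arm", "arguments": {"hand": [1,1,1,1,1], "linear": [[0,0,3],[0,0,6],[0,0,8],[0,0,9],[0,0,9]], "twist": [[0,0,0],[0,0,0],[0,0,0],[0,0,0],[0,0,0]]}}

```text
time: 6.55
tool_pos: [0.5553, 0.0695, 0.3057]
tcp_rot: [[0.998, 0.07, 0.0], [0.07, -0.998, 0.0], [0.0, -0.0, -1.0]]
contact_force: [0.9, 1.8, 3.1]
grip_width: 0.0
gripper_force: 1.7
```

```bash
cat >> h.py <<'E'
def read(name):
    gauge('side',name); g=cv2.imread(name)[:,:300]
    v,u=np.nonzero(g.max(2)<90); r=np.hypot(u-122,v-137); k=(r>35)&(r<95)&(u>60)
    a=np.degrees(np.arctan2((v[k]-137).mean(),(u[k]-122).mean())); print('n',k.sum(),'pointer deg',a,'lever',np.radians(a+2)/5)
E
python3 - <<'E'
from h import *
np.set_printoptions(precision=4,suppress=True)
g=cv2.imread('pics/g1.png')[:,:300]
v,u=np.nonzero(g.max(2)<90); r=np.hypot(u-122,v-137); k=(r>35)&(r<95)&(u>60)
print('rest',k.sum(),np.degrees(np.arctan2((v[k]-137).mean(),(u[k]-122).mean())))
read('pics/g2.png')
E
```

```text
rest 566 -0.019422297396092383
6.6 [0.5553 0.0695 0.3058] [0.414  2.2968 3.7126]
n 585 pointer deg 40.4732249648151 lever 0.14825952391525526
```

View pics/g2.png

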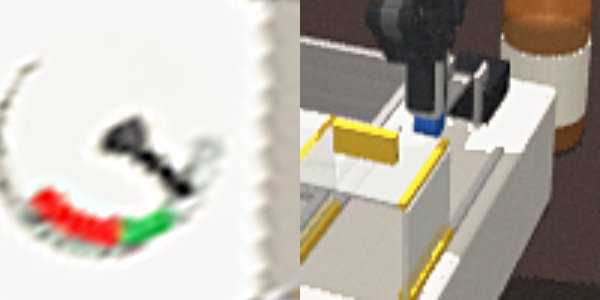

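The pointer is at 40° in grey, so the lever is at about 0.14. The green band at 58–91° matches the specification, and 6.5 mm more should give about 0.25.

Request:
{"name": "move_arm", "arguments": {"hand": [1,1,1,1,1], "linear": [[0,0,2],[0,0,4],[0,0,5.5],[0,0,6.5],[0,0,6.5]], "twist": [[0,0,0],[0,0,0],[0,0,0],[0,0,0],[0,0,0]]}}

```text
time: 7.02
tool_pos: [0.5552, 0.0693, 0.299]
tcp_rot: [[0.998, 0.07, -0.0], [0.07, -0.998, -0.0], [-0.0, 0.0, -1.0]]
contact_force: [0.8, 3.1, 3.8]
grip_width: 0.0006
gripper_force: 2.0
```

```bash
python3 - <<'E'
from h import *
np.set_printoptions(precision=4,suppress=True)
read('pics/g3.png')
E
```

```text
7.0667 [0.5552 0.0693 0.2991] [1.1555 3.5372 3.5019]
n 562 pointer deg 73.39775808885257 lever 0.2631878254545329
```

View pics/g3.png

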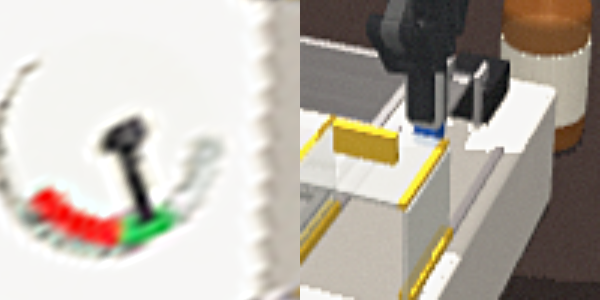

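The pointer is mid-green at 73°, so the lever is at about 0.256. I'll hold it there for about a second, then release.

Request:
{"name": "move_arm", "arguments": {"hand": [1,1,1,1,1], "linear": [[0,0,0],[0,0,0],[0,0,0],[0,0,0],[0,0,0]], "twist": [[0,0,0],[0,0,0],[0,0,0],[0,0,0],[0,0,0]]}}

```text
time: 7.48
tool_pos: [0.5552, 0.0692, 0.2992]
tcp_rot: [[0.998, 0.07, -0.0], [0.07, -0.998, -0.0], [-0.0, 0.0, -1.0]]
contact_force: [0.6, 3.7, 3.7]
grip_width: -0.0004
gripper_force: 2.0
```

Request:
{"name": "move_arm", "arguments": {"hand": [1,1,1,1,1], "linear": [[0,0,0],[0,0,0],[0,0,0],[0,0,0],[0,0,0]], "twist": [[0,0,0],[0,0,0],[0,0,0],[0,0,0],[0,0,0]]}}

```text
time: 7.9
tool_pos: [0.5552, 0.0693, 0.2992]
tcp_rot: [[0.998, 0.07, 0.0], [0.07, -0.998, -0.0], [0.0, 0.0, -1.0]]
contact_force: [0.4, 2.0, 4.4]
grip_width: -0.0001
gripper_force: 2.0
```

Request:
{"name": "move_arm", "arguments": {"hand": [1,1,1,1,1], "linear": [[0,0,-10],[0,0,-40],[0,0,-80],[0,0,-110],[0,0,-110]], "twist": [[0,0,0],[0,0,0],[0,0,0],[0,0,0],[0,0,0]]}}

```text
time: 8.32
tool_pos: [0.5559, 0.0692, 0.4159]
tcp_rot: [[0.998, 0.069, 0.008], [0.069, -0.998, -0.001], [0.008, 0.001, -1.0]]
contact_force: [0.3, -0.0, -0.3]
grip_width: 0.0
gripper_force: 0.0
```

Request:
{"name": "move_arm", "arguments": {"hand": [1,1,1,1,1], "linear": [[5,-40,0],[5,-80,0],[5,-115,0],[5,-133,0],[5,-133,0]], "twist": [[0,0,0],[0,0,0],[0,0,0],[0,0,0],[0,0,0]]}}

```text
time: 8.73
tool_pos: [0.5492, 0.2067, 0.4092]
tcp_rot: [[0.997, 0.076, -0.001], [0.076, -0.997, 0.001], [-0.001, -0.001, -1.0]]
contact_force: [0.3, 0.1, -0.6]
grip_width: 0.0004
gripper_force: 0.0
```

```bash
python3 - <<'E'
from h import *
np.set_printoptions(precision=4,suppress=True)
print(bot.get_obs()['tool_pos']); tab('top')
read('pics/g4.png'); tab()
E
```

```text
[0.5492 0.2067 0.4092]
tab 59 [0.5505 0.152  0.1689] [0.5191 0.135  0.1568 0.5828 0.1677 0.1767]
runner 19 [0.5214 0.1457 0.1008] [0.5166 0.1251 0.0976 0.5485 0.1731 0.1048]
8.8333 [0.5507 0.2021 0.409 ] [ 0.5875 -0.6346 -0.0186]
n 671 pointer deg -1.1872030860582696 lever 0.0028371964596664396
tab 207 [0.5524 0.1568 0.1645] [0.5369 0.1525 0.1567 0.5689 0.159  0.1704]
runner 189 [0.5524 0.1569 0.0957] [0.5167 0.1262 0.0913 0.5858 0.1847 0.0988]
```

Request:
{"name": "move_arm", "arguments": {"hand": [1,1,1,1,1], "linear": [[0,0,35],[0,0,60],[0,0,74],[0,0,74],[0,0,74]], "twist": [[0,0,0],[0,0,0],[0,0,0],[0,0,0],[0,0,0]]}}

```text
time: 9.3
tool_pos: [0.5512, 0.2006, 0.3351]
tcp_rot: [[0.998, 0.068, -0.001], [0.068, -0.998, -0.001], [-0.001, 0.001, -1.0]]
contact_force: [0.6, 0.5, -0.7]
grip_width: -0.0004
gripper_force: 0.0
```

Request:
{"name": "move_arm", "arguments": {"hand": [1,1,1,1,1], "linear": [[0,15,0],[-1,28,0],[-2,40,0],[-3,50,0],[-3,60,0]], "twist": [[0,0,0],[0,0,0],[0,0,0],[0,0,0],[0,0,0]]}}

```text
time: 9.72
tool_pos: [0.5523, 0.1412, 0.3363]
tcp_rot: [[0.998, 0.069, 0.002], [0.069, -0.998, 0.0], [0.002, -0.0, -1.0]]
contact_force: [0.7, 2.2, 3.9]
grip_width: -0.0002
gripper_force: 1.7
```

Request:
{"name": "move_arm", "arguments": {"hand": [1,1,1,1,1], "linear": [[-1,12,0],[-1,24,0],[-2,36,0],[-2,46,0],[-2,50,0]], "twist": [[0,0,0],[0,0,0],[0,0,0],[0,0,0],[0,0,0]]}}

```text
time: 10.13
tool_pos: [0.5536, 0.09, 0.335]
tcp_rot: [[0.998, 0.068, -0.001], [0.068, -0.998, -0.001], [-0.001, 0.001, -1.0]]
contact_force: [-0.1, 1.7, 3.4]
grip_width: 0.0002
gripper_force: 1.6
```

Request:
{"name": "move_arm", "arguments": {"hand": [1,1,1,1], "linear": [[0,2,0],[0,4,0],[0,4,0],[0,4,0]], "twist": [[0,0,0],[0,0,0],[0,0,0],[0,0,0]]}}

```text
time: 10.47
tool_pos: [0.5537, 0.0884, 0.3349]
tcp_rot: [[0.997, 0.071, -0.001], [0.071, -0.997, -0.0], [-0.001, 0.0, -1.0]]
contact_force: [1.1, 0.2, 1.0]
grip_width: -0.0004
gripper_force: 0.3
```

```bash
python3 - <<'E'
from h import *
np.set_printoptions(precision=4,suppress=True)
print(bot.get_obs()['tool_pos']); tab()
E
```

```text
[0.5537 0.0884 0.3349]
tab 49 [0.5413 0.0748 0.1685] [0.5382 0.0705 0.1567 0.5459 0.0835 0.1759]
runner 144 [0.5543 0.0765 0.0956] [0.5184 0.0433 0.0913 0.5886 0.1034 0.0985]
```

Request:
{"name": "move_arm", "arguments": {"hand": [1,1,1,1,1], "linear": [[0,2,0],[0,4,0],[0,5,0],[0,5,0],[0,5,0]], "twist": [[0,0,0],[0,0,0],[0,0,0],[0,0,0],[0,0,0]]}}

```text
time: 10.93
tool_pos: [0.5542, 0.0831, 0.3351]
tcp_rot: [[0.998, 0.07, -0.0], [0.07, -0.998, -0.0], [-0.0, 0.0, -1.0]]
contact_force: [-1.1, 1.0, 0.5]
grip_width: 0.0001
gripper_force: 0.5
```

Request:
{"name": "move_arm", "arguments": {"hand": [1,1,1,1], "linear": [[0,1,0],[0,2,0],[0,2,0],[0,2,0]], "twist": [[0,0,0],[0,0,0],[0,0,0],[0,0,0]]}}

```text
time: 11.27
tool_pos: [0.5544, 0.0811, 0.3352]
tcp_rot: [[0.998, 0.07, -0.0], [0.07, -0.998, -0.0], [-0.0, 0.0, -1.0]]
contact_force: [-1.6, 0.8, -0.0]
grip_width: -0.0
gripper_force: 0.6
```

```bash
python3 - <<'E'
from h import *
np.set_printoptions(precision=4,suppress=True)
o=bot.get_obs();print(o['tool_pos'],o['contact_force']); tab()
E
```

```text
[0.5544 0.0811 0.3352] [-1.5988  0.7961 -0.0143]
tab 46 [0.5421 0.0675 0.164 ] [0.5386 0.0636 0.157  0.5466 0.069  0.1705]
runner 138 [0.5539 0.0679 0.0955] [0.5185 0.0374 0.0914 0.5874 0.0955 0.0987]
```

Request:
{"name": "move_arm", "arguments": {"hand": [1,1,1,1], "linear": [[0,1,0],[0,2,0],[0,3,0],[0,3,0]], "twist": [[0,0,0],[0,0,0],[0,0,0],[0,0,0]]}}

```text
time: 11.65
tool_pos: [0.5544, 0.0794, 0.3352]
tcp_rot: [[0.997, 0.072, -0.0], [0.072, -0.997, 0.002], [0.0, -0.002, -1.0]]
contact_force: [-0.7, 6.1, -0.5]
grip_width: 0.0002
gripper_force: 2.8
```

The push force has risen to 6 N with the arm lagging, so the guard is on its home stop. I'll back off and lift clear.

Request:
{"name": "move_arm", "arguments": {"hand": [1,1,1,1,1], "linear": [[0,-15,0],[0,-25,0],[0,-25,-35],[0,-25,-75],[0,-25,-110]], "twist": [[0,0,0],[0,0,0],[0,0,0],[0,0,0],[0,0,0]]}}

```text
time: 12.07
tool_pos: [0.5526, 0.1034, 0.4471]
tcp_rot: [[0.997, 0.071, -0.0], [0.071, -0.997, -0.0], [-0.0, 0.0, -1.0]]
contact_force: [1.1, 0.3, -0.2]
grip_width: -0.0002
gripper_force: 0.0
```

Request:
{"name": "move_arm", "arguments": {"hand": [1,1,1,1,1], "linear": [[0,0,0],[0,0,0],[0,0,0],[0,0,0],[0,0,0]], "twist": [[0,0,0],[0,0,0],[0,0,0],[0,0,0],[0,0,0]]}}

```text
time: 12.48
tool_pos: [0.5527, 0.103, 0.4439]
tcp_rot: [[0.998, 0.07, -0.002], [0.07, -0.998, -0.001], [-0.002, 0.0, -1.0]]
contact_force: [-1.0, -0.0, 0.2]
grip_width: 0.0
gripper_force: 0.0
```

```bash
python3 - <<'E'
from h import *
np.set_printoptions(precision=4,suppress=True)
read('pics/g5.png'); im,d,i=tab()
cv2.imwrite('pics/side5.png',cv2.resize(im[100:350,120:400,::-1],None,fx=2.3,fy=2.3))
E
```

```text
12.5333 [0.5527 0.103  0.4441] [-0.8557  0.2253  0.0356]
n 567 pointer deg 0.0 lever 0.006981317007977318
tab 164 [0.5545 0.0672 0.1643] [0.539  0.0636 0.1566 0.5697 0.0695 0.1705]
runner 145 [0.5556 0.068  0.0957] [0.5188 0.0371 0.0913 0.5882 0.0958 0.0993]
```

View pics/side5.png

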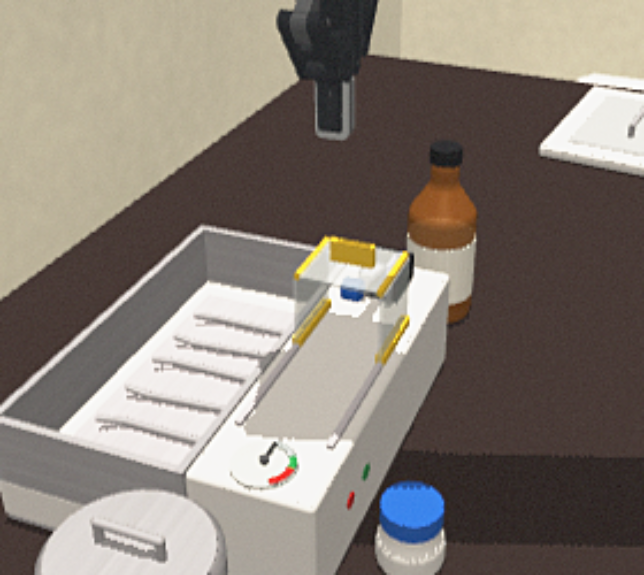

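The guard is home with its tab at (352,252), the pointer is at rest at (268,455), and the gripper is clear. The bottle, drum and jar stand where they were, so I'm handing the job in.

```bash
python3 -c "
from bench import bot
print(bot.job_done())"
```

```text
the job is handed in; nothing more can be done
None
```

I opened the guard, held the roller clicked at about 0.26 rad for roughly a second, let the lever spring back, slid the guard home and handed the job in at 12.5 s; no verdict came back.

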